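# Loupe held in focus over the finished part

### The job

One of the two inspection nests holds the finished part, the steel disc with the raised hub; the other holds only a flat blank. Pick up the loupe by its handle and hold it level over the middle of the finished part, with the middle of the lens level with the tip of the pointer on that nest's own post, without touching the part, shifting the pointers or disturbing the other things. Finish while still holding the loupe there, steady in the gripper and resting on nothing: do not put it down.

Things in the scene. Friction and masses are not known exactly. Their poses are not given: they have to be found in the camera images.
- loupe: (all sizes in mm) the loupe, lying flat on the table: black round frame 60 across with a glass, and a straight black handle 16 wide; all 18 high, 155 long, 0.09 to 0.14 kg. Origin: underside, on the handle's centreline, where to grip, 75 from the lens centre; own x points to the lens, own z up. The handle reaches from 50 behind to 45 ahead of the origin.
- loupe_lens (a point): centre of the loupe's glass, at half the loupe's thickness: 75 along x and 9 above the loupe's origin
- hub_part: the finished part, a plain steel disc 56 across and 6 thick with a raised round hub 24 across in the middle, 20 high in all; it lies hub up in one of the two nests, its underside 10 above the table. Origin: centre of its underside; z up.
- blank: the flat blank, a plain steel disc 56 across and 6 thick without a hub, in the other nest, its underside 10 above the table. Origin: centre of its underside.
- nest_left: fixed aluminium plate 145 x 96, 10 high, on the robot's left (+y); origin on the table under the middle of its part; reaches from 50 before to 95 beyond it along own x (away from the robot, yaw up to 0.45 rad). Four pins 7 high round the part. At 75 along own x stands a post 10 across, top 165 above the table, carrying a pointer.
- nest_right: fixed aluminium plate 145 x 96, 10 high, on the robot's right (-y); origin on the table under the middle of its part; reaches from 50 before to 95 beyond it along own x (away from the robot, yaw up to 0.45 rad). Four pins 7 high round the part. At 75 along own x stands a post 10 across, top 165 above the table, carrying a pointer.
- mark_left (a point): tip of the dark steel pointer on the left nest's post: middle of the end of its flat arm (6 wide, 4 thick), which sticks out level towards the part and ends 50 from the part's axis. Its collar on the post is 22 across, 14 high, centred on the arm's height. Stands 85 to 145 above the table, set anew each time; stays unless pushed. z is up.
- mark_right (a point): tip of the dark steel pointer on the right nest's post: middle of the end of its flat arm (6 wide, 4 thick), which sticks out level towards the part and ends 50 from the part's axis. Its collar on the post is 22 across, 14 high, centred on the arm's height. Stands 85 to 145 above the table, set anew each time; stays unless pushed. z is up.
- screwdriver: bystander, to be left alone: a screwdriver lying flat, about 200 long
- caliper: bystander, to be left alone: a steel calliper lying flat, 200 x 60 x 13
- cutter_cup: bystander, to be left alone: an open aluminium cup, 60 across, 50 high, between the two nests
- v_block: bystander, to be left alone: a dark steel V-block, 50 x 60 x 42 high
- blank_stack: bystander, to be left alone: a stack of flat discs, 56 across, 18 high, on the table (not in a nest)
Mind the look-alikes: they are no part of the job. What is shaped like the loupe but yellow is not meant. What is shaped like the hub_part but pink is not meant.

How it is judged:
By the outcome, as a careful person would: the job done as asked, in the order asked, and still so for the second after the job is handed in, while the arm keeps its last pose, push and grip.
It also fails if it takes over 35 s, if anything falls off the work surface, if the arm or the gripper's body presses on something with over 40 N, if the wrist force passes 120 N, or if a joint passes its speed limit or range.

### The arm

A 6-joint arm with a two-finger parallel gripper is mounted at the origin on the work surface. World frame = base frame: x ahead of the robot, y to its left, z up, the work surface at z = 0. Lengths are in m, angles in rad, forces in N, time in s.
With the tool pointing down it reaches from about 0.3 to 0.775 m from the base axis. Payload 14.6 kg.
Tool frame: the origin (TCP) lies between the finger pads; the fingertips stand 14 mm ahead of it and the grasp point (between the pads) lies 5 mm behind it; z points along the fingers, y is the line along which they close (so a half turn about z gives the same grasp; the last joint's range is limited). The gripper opens to 94 mm and grips with 3 to 60 N. Pads are 16 mm wide; open, the fingers measure 119 mm over their backs; the gripper's body (75 mm by 177 mm) begins 78 mm behind the grasp point.
Start: joints at [-0.067, 0.3, 1.521, -0, 1.321, -0.067], TCP at [0.55, -0, 0.219] pointing down, gripper open.
Joint ranges: [-3.03, 3.03], [-0.79, 2.21], [0.23, 2.52], [-1.04, 4.18], [0, 3.07], [-2.55, 2.55]. Speed limits (rad/s): [2.22, 2.22, 2.57, 3.14, 3.14, 3.14].

### API

Orientations are given as [roll, pitch, yaw] about the fixed x, y, z axes, in that order (R = Rz(yaw) Ry(pitch) Rx(roll)).
In Python, from station import ctrl gives the robot as it stands. The module is installed in compiled form; this text tells all that it offers.
- The arm moves only by the tool move_arm, never from a script. Its argument "targets" is a list of rows, each a list of 7 numbers: the opening, from -1 (shut) to 1 (fully open), then the shift along the tool's x, y, z in units of 50 mm (1.0 is 50 mm), then the turn, a rotation vector about the tool's x, y, z in rad. A call has 1 to 12 rows; each row is the pose to reach, as a shift and turn from the pose commanded when the call began, along the tool's axes at that moment; what a row does not reach only later rows make up. A row lasts 1/10 s, in which the tool goes at most 50 mm and 8.59 degrees, less where a joint would pass 70% of its speed; a pose out of reach is approached as far as the arm can. A call with a gripper value outside its range is refused whole. The fingers move at their own pace and stop on an object; "grip_force" is the grip in N (left out, the last holds). Time passes only in rows, so rows that repeat a pose let the fingers close. It gives the time, the measured TCP pose, the force, the opening and the grip force at its end, in the units of the state.
- ctrl.get_obs(): the state, without advancing time (a new reading comes with each control period).
- ctrl.camera(name): name is "scene" or "side" or "wrist"; returns (picture, depth): 400x640x3 uint8, red, green, blue; 400x640 float32, m along the optical axis (not along the pixel's ray), 0 where there is no reading.
- ctrl.camera_params(name): a dict with "intrinsics" (3x3 intrinsics, pixels), "k1" (the pictures are not rectified: a ray, as slopes to the right and down, at radius r is drawn at 1 + k1 r^2 times it, then the intrinsics apply), "rvec" (rotation vector, rad) and "tvec" (3), from world to camera coordinates, as OpenCV has them; the wrist camera has in their place "T_tool_cam" (4x4, takes a point from camera to tool coordinates, whose origin is the TCP and whose axes are the flange's). Camera axes: x right, y down, z forward; pixel columns grow to the right and rows downward; lengths in m; the calibration is good to about 2 mm. A picture is of the moment at which its call begins: read the wrist's pose just before it. camera_params takes no time and is no camera call.
- ctrl.hand_in(): hands the job in; it is judged then, once.
Trained networks look in the newest picture that a camera, given by its name, has taken for a name from the list of things; names that differ only in an ending like _2 or _b are one class to them, and where a whole thing is asked for, a point or a joint stands for the part that bears it (a point fixed in the world has none). Each returns a list of dicts, best first, with "score" (0 to 1); they miss things now and then, are a little off and sometimes report something else, mostly with a low value. They report only what shows in the picture. A call takes as long as a camera call. They do not tell look-alikes from the thing itself.
- ctrl.cut_out(camera, target): "region" (400x640 bool, what is visible of it) and "point" ([column, row] in pixels, amid what is visible of it).
- ctrl.tip_of(camera, target): "point" ([column, row] in pixels: a listed point, or the origin of a listed thing).
The state is a dict: "time_s": time; "qpos": joint angles; "joint_vel": joint speeds; "tau": joint torques, N m; "ee_pos": TCP position; "eef_rot": TCP orientation; "force": force on the tool from outside, world axes, zero at the start; "moment": the same for the moment, N m; "grip_width": finger opening in m; "grip_force": force on a finger pad.
Only numpy, scipy, OpenCV 4.12 (cv2) and the standard library are available. Lean on these libraries where they do the work, as an engineer would, in place of code of your own. Each camera call takes 0.05 s, during which the arm holds its last target. There are 200 camera calls.

## Working session

There is one attempt and no reset: what is moved stays moved. The work goes in short steps, Python scripts to look and compute and a tool call to move; the robot and the scene stay as the last step left them, time stands still between calls to the robot, and variables do not carry over. Pictures are saved under pics/ and viewed, at most 10 in all, crops included, and the job is handed in when it is done.

Besides the shell and the picture viewer there is one more tool, called by a JSON object that holds its "method" and its "body", one argument or row to a line. move_arm: Moves the arm, as the interface text tells. Its arguments: {"type":"object","properties":{"targets":{"type":"array"},"grip_force":{"type":"number"}},"required":["targets"]}

```bash
mkdir -p pics; cat > h.py <<'E'
import numpy as np, cv2
from station import ctrl
from scipy.spatial.transform import Rotation as R
def cam(n):
    p=ctrl.camera_params(n); K=np.array(p["intrinsics"]); k1=p["k1"]
    if "rvec" in p:
        Rw=cv2.Rodrigues(np.array(p["rvec"],float))[0]; t=np.array(p["tvec"],float).ravel()
        return K,k1,Rw.T,-Rw.T@t
    o=ctrl.get_obs(); T=np.array(p["T_tool_cam"]); Rt=rot(o)
    return K,k1,Rt@T[:3,:3],np.array(o["ee_pos"])+Rt@T[:3,3]
def rot(o): return R.from_euler('xyz',o["eef_rot"]).as_matrix() if np.size(o["eef_rot"])==3 else np.array(o["eef_rot"])
def rays(c,px):
    K,k1,Rc,C=c
    u=cv2.undistortPoints(np.array(px,float).reshape(-1,1,2),K,np.array([k1,0,0,0.])).reshape(-1,2)
    return np.c_[u,np.ones(len(u))]@Rc.T,C
def onz(c,px,z):
    d,C=rays(c,px); return C+d*((z-C[2])/d[:,2])[:,None]
def deproj(c,px,dep):
    d,C=rays(c,px); return C+d*np.array(dep)[:,None]
def proj(c,P):
    K,k1,Rc,C=c
    r=cv2.Rodrigues(Rc.T)[0]
    return cv2.projectPoints(np.array(P,float).reshape(-1,1,3),r,-Rc.T@C,K,np.array([k1,0,0,0.]))[0].reshape(-1,2)
def snap(n):
    c=cam(n); im,d=ctrl.camera(n); return c,im,d
E
python3 - <<'E'
from h import *
o=ctrl.get_obs();print(o)
for n in ["scene","side","wrist"]:
    c,im,d=snap(n); cv2.imwrite(f"pics/{n}0.png",im[:,:,::-1]); print(n,c[3],c[2][:,2],(d>0).mean())
    for t in ["loupe","hub_part","blank","mark_left","mark_right","loupe_lens"]:
        print(t,[(np.round(q["point"]).tolist(),round(q["score"],2)) for q in ctrl.tip_of(n,t)])
E
```

```text
{'time_s': 0.0, 'qpos': array([-6.65793775e-02,  3.00466281e-01,  1.52158072e+00,  1.89923675e-05,
        1.32067831e+00, -6.66087768e-02]), 'joint_vel': array([-0.00128283, -0.00071225,  0.00127734, -0.00014668, -0.00057648,
       -0.00113197]), 'tau': array([-1.53750298e-03, -5.31805658e+01, -3.52735734e+01,  7.07558286e-02,
        2.43994006e-02, -4.79655944e-05]), 'ee_pos': array([5.49759049e-01, 2.92079944e-05, 2.18889110e-01]), 'eef_rot': array([-3.14046373e+00, -9.37445209e-05,  1.57082096e+00]), 'force': array([0.0669823 , 1.74169548, 0.17752411]), 'moment': array([-0.00182057, -0.02346417, -0.04734484]), 'grip_force': 0.0, 'grip_width': 0.09411423335866065}
scene [0.98336152 0.37553186 0.84436859] [-0.46764929 -0.3795881  -0.79825874] 0.9961171875
loupe [([301.0, 169.0], 0.63), ([353.0, 213.0], 0.6)]
hub_part [([241.0, 229.0], 0.81), ([283.0, 200.0], 0.81), ([339.0, 283.0], 0.52)]
blank [([339.0, 278.0], 0.94)]
mark_left [([320.0, 266.0], 0.6)]
mark_right [([213.0, 216.0], 0.42)]
loupe_lens [([358.0, 189.0], 0.83), ([327.0, 165.0], 0.82)]
side [-0.00979903 -0.68051426  0.73024196] [ 0.52126387  0.62105334 -0.58530054] 0.9961015625
loupe [([316.0, 284.0], 0.95)]
hub_part [([386.0, 234.0], 0.67), ([344.0, 253.0], 0.61)]
blank [([310.0, 194.0], 0.68)]
mark_left [([325.0, 156.0], 0.4)]
mark_right [([408.0, 205.0], 0.42)]
loupe_lens [([267.0, 251.0], 0.74), ([283.0, 282.0], 0.57)]
wrist [0.548984   0.07185003 0.3847659 ] [-5.45260295e-04 -2.47808150e-01 -9.68808972e-01] 0.99583203125
loupe [([192.0, 296.0], 0.82), ([218.0, 124.0], 0.71)]
hub_part [([420.0, 290.0], 0.95), ([300.0, 273.0], 0.57)]
blank [([397.0, 23.0], 0.63), ([418.0, 289.0], 0.24)]
mark_left []
mark_right []
loupe_lens [([143.0, 259.0], 0.96)]
```

View pics/scene0.png

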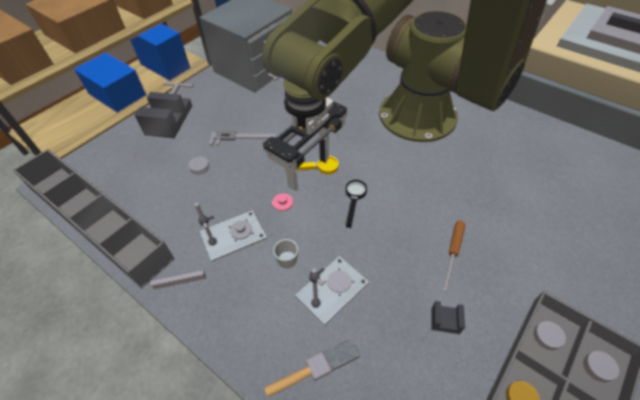

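View pics/side0.png

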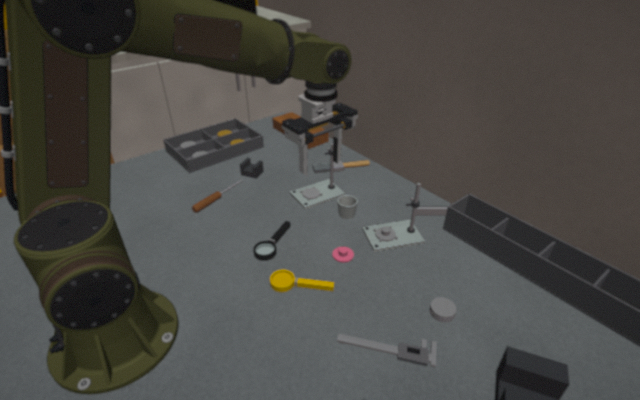

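View pics/wrist0.png

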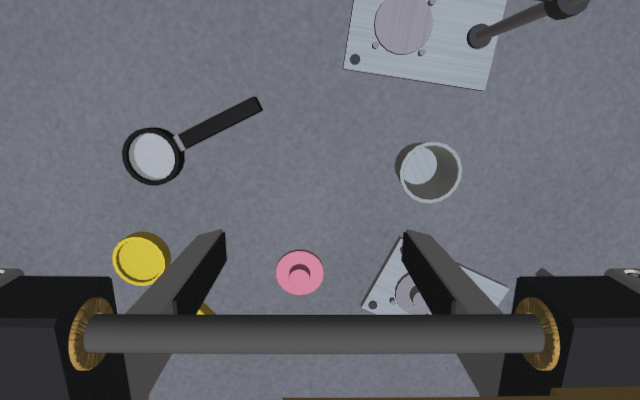

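Scene, side and wrist views agree. The black loupe's lens is at (155,156) in the wrist picture and its handle end at (260,103). The hub is in the right nest, at wrist (415,292) and side (386,232). The yellow loupe and the pink part are decoys.

```bash
cat > m.py <<'E'
from h import *
def loupe(c,im,box,z=.018):
    g=cv2.cvtColor(im,cv2.COLOR_RGB2GRAY); m=np.zeros_like(g); x0,y0,x1,y1=box
    m[y0:y1,x0:x1]=(g[y0:y1,x0:x1]<60); return m
E
python3 - <<'E'
from m import *
c,im,d=snap("wrist")
m=loupe(c,im,(110,80,275,200))
ys,xs=np.nonzero(m); P=onz(c,np.c_[xs,ys],.018)[:,:2]
# lens: largest contour's ring -> circle fit via hull of pixels near lens end
L=onz(c,[[155,156]],.018)[0,:2]
for _ in range(5):
    near=P[np.linalg.norm(P-L,axis=1)<.036]; L=np.array(cv2.minEnclosingCircle((near[np.linalg.norm(near-L,axis=1)<.0325]*1000).astype(np.float32))[0])/1000
far=P[np.linalg.norm(P-L,axis=1)>.045]
v,_x,px,py=[0]*4
l=cv2.fitLine((far*1000).astype(np.float32),cv2.DIST_L2,0,.01,.01).ravel(); 
dirn=l[:2]; mid=far.mean(0); dirn=dirn*np.sign(dirn@(L-mid))
s=(P-L)@dirn; n=(P-L)@np.array([-dirn[1],dirn[0]])
print("lens",L,"dir",dirn,np.arctan2(dirn[1],dirn[0]),"extent mm",s.min()*1e3,s.max()*1e3,"n",n.min()*1e3,n.max()*1e3,"handle n",1e3*((far-L)@np.array([-dirn[1],dirn[0]])).mean())
rp=deproj(c,[[155,156],[215,125]],[d[156,155],d[125,215]]);print(rp)
for n,t in [("scene","hub_part"),("side","hub_part"),("wrist","hub_part")]:
    cc,i2,dd=snap(n)
    for q in ctrl.tip_of(n,t): print(n,t,q["point"],q["score"],onz(cc,[q["point"]],.010)[0])
S=cam("scene");D=cam("side")
for t in ["mark_right","mark_left"]:
    a=ctrl.tip_of("scene",t);b=ctrl.tip_of("side",t)
    if a and b:
        r1,C1=rays(S,[a[0]["point"]]);r2,C2=rays(D,[b[0]["point"]])
        A=np.c_[r1[0],-r2[0]];s,res,_,_=np.linalg.lstsq(A,C2-C1,rcond=None)
        print(t,C1+s[0]*r1[0],C2+s[1]*r2[0])
E
```

```text
lens [0.38354034 0.02303987] dir [-0.90465349 -0.426148  ] -2.701362167612875 extent mm -123.01904398826318 32.02472537563411 n -29.832167234427448 28.550582307425127 handle n -0.6255094572707577
[[0.38326423 0.02260061 0.01240992]
 [0.44968721 0.05440381 0.01796272]]
scene hub_part [281.6, 198.6] 0.72 [ 0.52957216 -0.11830177  0.01      ]
scene hub_part [239.3, 231.2] 0.65 [ 0.67454111 -0.13464023  0.01      ]
side hub_part [385.5, 232.9] 0.81 [ 0.67929121 -0.12743314  0.01      ]
side hub_part [344.4, 253.1] 0.6 [ 0.5366894  -0.11641048  0.01      ]
wrist hub_part [420.3, 292.2] 0.85 [ 0.67200642 -0.13559922  0.01      ]
wrist hub_part [299.3, 270.6] 0.72 [ 0.53235846 -0.10821776  0.01      ]
mark_right [ 0.71357158 -0.15387813  0.0970187 ] [ 0.7174502  -0.15769644  0.09832336]
mark_left [0.68916192 0.13741827 0.14069365] [0.68493947 0.14130938 0.14114231]
```

{"method": "move_arm", "body": {
  "targets": [
    [1,0.27,-0.5,0.5,0,0,0.14],
    [1,0.54,-1.0,1.0,0,0,0.28],
    [1,0.81,-1.5,1.5,0,0,0.42],
    [1,1.08,-2.0,2.0,0,0,0.56],
    [1,1.08,-2.0,2.0,0,0,0.7],
    [1,1.08,-2.0,2.0,0,0,0.84],
    [1,1.08,-2.0,2.0,0,0,0.98],
    [1,1.08,-2.0,2.0,0,0,1.13],
    [1,1.08,-2.0,2.0,0,0,1.13],
    [1,1.08,-2.0,2.0,0,0,1.13]
  ]
}}

```text
time_s: 2.6
ee_pos: [0.45, 0.054, 0.1195]
eef_rot: [3.142, -0.0, 0.445]
force: [-0.6, -0.0, -0.2]
grip_width: 0.0941
grip_force: 0.0
```

```bash
python3 - <<'E'
from m import *
o=ctrl.get_obs();print(o["ee_pos"],o["eef_rot"],o["qpos"])
c,im,d=snap("wrist");cv2.imwrite("pics/w1.png",im[:,:,::-1])
for z in[.018]:print(proj(c,[[.450,.054,z],[.382,.022,z],[.495,.0755,z]]))
for n in["scene","side"]:
    c,im,d=snap(n);P=proj(c,[[.72,-.155,.09]])[0].astype(int);x,y=P
    cv2.imwrite(f"pics/{n}1.png",cv2.resize(im[y-60:y+60,x-80:x+80,::-1],None,fx=5,fy=5,interpolation=cv2.INTER_CUBIC));print(n,x-80,y-60)
E
```

```text
[0.45000355 0.05399719 0.11947675] [ 3.14158471e+00 -9.05934123e-05  4.45359428e-01] [3.85641763e-02 2.03225755e-01 1.89495554e+00 3.30351449e-05
 1.04332502e+00 1.16398445e+00]
[[314.50238926 201.91618484]
 [313.95425432 290.38224088]
 [314.50917045 136.23733177]]
scene 133 160
side 326 148
```

View pics/w1.png

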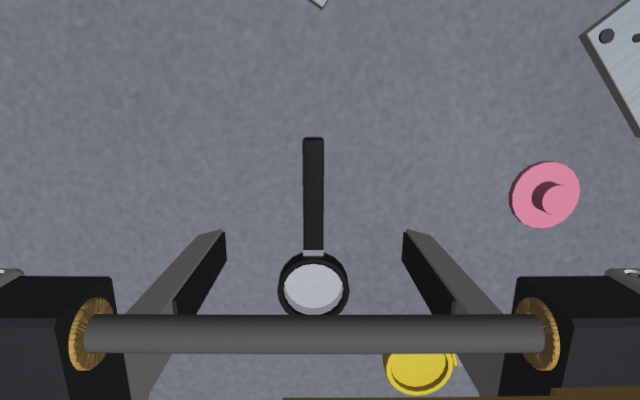

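View pics/scene1.png

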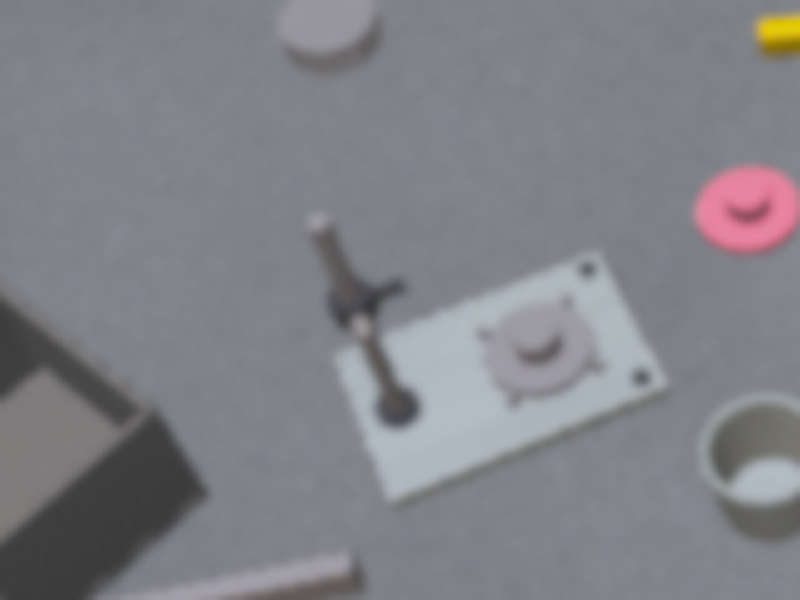

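View pics/side1.png

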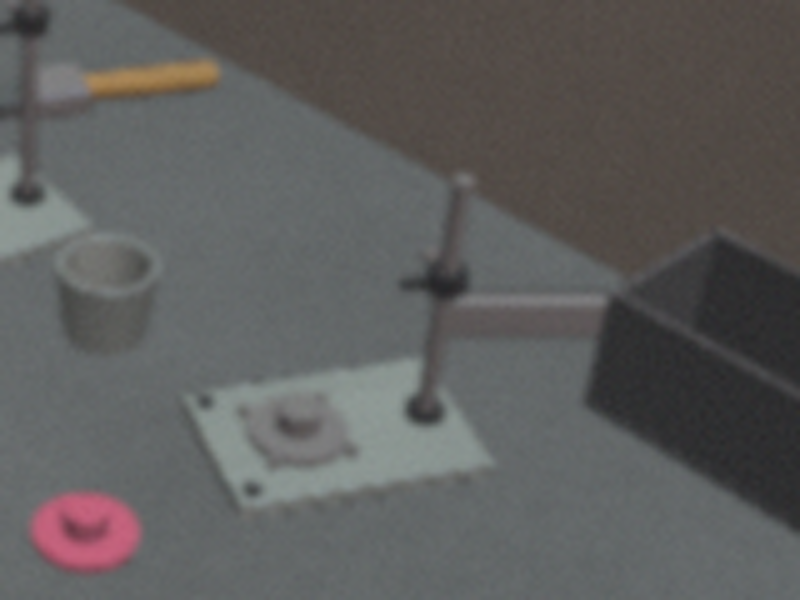

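The wrist view shows the loupe straight between the fingers, with its handle at column 313 and its lens at (313,290). The crops put the right pointer tip at about scene (213,217) and side (407,205), with the hub in that nest. Next I descend and grip.

{"method": "move_arm", "body": {
  "targets": [
    [1,0,0,0.6,0,0,0],
    [1,0,0,1.2,0,0,0],
    [1,0,0,1.7,0,0,0],
    [1,0,0,2.05,0,0,0],
    [1,0,0,2.05,0,0,0],
    [-1,0,0,2.05,0,0,0],
    [-1,0,0,2.05,0,0,0],
    [-1,0,0,2.05,0,0,0],
    [-1,0,0,2.05,0,0,0],
    [-1,0,0,2.05,0,0,0],
    [-1,0,0,2.05,0,0,0]
  ],
  "grip_force": 45
}}

```text
time_s: 3.85
ee_pos: [0.45, 0.054, 0.0171]
eef_rot: [3.142, -0.0, 0.441]
force: [-0.2, 0.3, 0.3]
grip_width: 0.0492
grip_force: 0.0
```

{"method": "move_arm", "body": {
  "targets": [
    [-1,0,0,0,0,0,0],
    [-1,0,0,0,0,0,0],
    [-1,0,0,0,0,0,0],
    [-1,0,0,0,0,0,0],
    [-1,0,0,0,0,0,0],
    [-1,0,0,0,0,0,0],
    [-1,0,0,0,0,0,0],
    [-1,0,0,0,0,0,0]
  ]
}}

```text
time_s: 4.65
ee_pos: [0.45, 0.054, 0.0169]
eef_rot: [-3.142, 0.0, 0.441]
force: [-1.0, 0.2, -0.5]
grip_width: 0.0152
grip_force: 45.0
```

{"method": "move_arm", "body": {
  "targets": [
    [-1,0,0,-0.2,0,0,0],
    [-1,0,0,-0.6,0,0,0],
    [-1,0,0,-1.2,0,0,0],
    [-1,0,0,-1.8,0,0,0],
    [-1,0,0,-2.4,0,0,0],
    [-1,0,0,-3.0,0,0,0],
    [-1,0,0,-3.6,0,0,0],
    [-1,0,0,-4.2,0,0,0],
    [-1,0,0,-4.6,0,0,0],
    [-1,0,0,-4.66,0,0,0]
  ]
}}

```text
time_s: 5.65
ee_pos: [0.4505, 0.054, 0.2526]
eef_rot: [3.14, -0.004, 0.441]
force: [0.1, -0.5, -2.0]
grip_width: 0.0153
grip_force: 45.0
```

{"method": "move_arm", "body": {
  "targets": [
    [-1,0.1,0.3,0,0,0,0],
    [-1,0.2,0.8,0,0,0,0],
    [-1,0.35,1.4,0,0,0,0],
    [-1,0.5,2.0,0,0,0,0],
    [-1,0.6,2.6,0,0,0,0],
    [-1,0.75,3.2,0,0,0,0],
    [-1,0.9,3.8,0,0,0,0],
    [-1,1.0,4.4,0,0,0,0],
    [-1,1.15,5.0,0,0,0,0],
    [-1,1.25,5.4,0,0,0,0],
    [-1,1.25,5.54,0,0,0,0],
    [-1,1.25,5.54,0,0,0,0]
  ]
}}

```text
time_s: 6.85
ee_pos: [0.6244, -0.1708, 0.2481]
eef_rot: [-3.14, 0.002, 0.44]
force: [-0.1, 0.2, -1.7]
grip_width: 0.0158
grip_force: 45.0
```

```bash
python3 - <<'E'
from m import *
o=ctrl.get_obs();print(o["time_s"],o["ee_pos"],o["eef_rot"],o["qpos"],o["grip_width"],o["force"])
c,im,d=snap("wrist");cv2.imwrite("pics/w2.png",im[:,:,::-1]);np.savez("w2.npz",im=im,d=d,R=c[2],C=c[3])
for t in["hub_part","mark_right","nest_right","loupe_lens","loupe"]:
    for q in ctrl.tip_of("wrist",t):
        p=q["point"];x,y=int(round(p[0])),int(round(p[1]))
        print(t,p,round(q["score"],2),"z.01",onz(c,[p],.01)[0],"dep",deproj(c,[p],[d[y,x]])[0])
E
```

```text
6.85 [ 0.62440901 -0.17076024  0.24814961] [-3.13994263e+00  1.76002345e-03  4.39792985e-01] [-3.23507592e-01  5.07329138e-01  1.16758281e+00 -2.46085541e-05
  1.46909310e+00  8.07499730e-01] 0.015775679989974308 [-0.07474497  0.24599702 -1.67460471]
hub_part [304.7, 122.8] 0.83 z.01 [ 0.66793217 -0.13812189  0.01      ] dep [ 0.66898979 -0.13823278  0.03044633]
hub_part [239.9, 219.2] 0.82 z.01 [ 0.53451498 -0.11575905  0.01      ] dep [ 0.53872019 -0.11642822  0.0209933 ]
mark_right [344.2, 88.6] 0.75 z.01 [ 0.71880973 -0.16138891  0.01      ] dep [ 0.71878569 -0.16137203  0.01032299]
mark_right [177.4, 70.3] 0.24 z.01 [0.66021449 0.00810344 0.01      ] dep [0.65982851 0.01010778 0.00455311]
loupe_lens [315.4, 372.7] 0.88 z.01 [ 0.37845577 -0.28773588  0.01      ] dep [ 0.5576436  -0.20261262  0.24287469]
loupe [318.0, 241.9] 0.63 z.01 [ 0.54802493 -0.21115168  0.01      ] dep [ 0.63170749 -0.16903839  0.24975957]
```

View pics/w2.png

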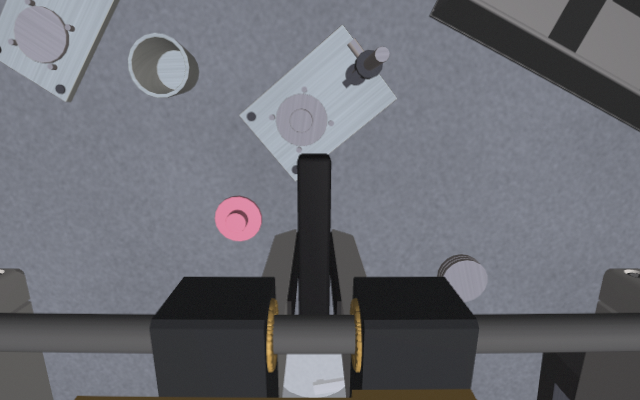

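The wrist view shows the hub centred near (300,120), the post top at (382,53), and the pointer tip near (345,86). The loupe is held at the bottom centre.

```bash
python3 - <<'E'
from m import *
w=np.load("w2.npz");d=w["d"];c0=cam("wrist");c=(c0[0],c0[1],w["R"],w["C"])
def cloud(x0,y0,x1,y1):
    u,v=np.meshgrid(np.arange(x0,x1),np.arange(y0,y1)); px=np.c_[u.ravel(),v.ravel()]
    return px,deproj(c,px,d[v,u].ravel())
px,P=cloud(255,75,350,165)
P=P[np.linalg.norm(P[:,:2]-[.668,-.138],axis=1)<.05]
h=P[(P[:,2]>.0265)&(P[:,2]<.035)]
print("hub",len(h),(h.min(0)+h.max(0))/2,h.max(0)-h.min(0),np.median(h[:,2]))
(cx,cy),r=cv2.minEnclosingCircle((h[:,:2]*1000).astype(np.float32));print(cx,cy,r)
px,P=cloud(325,30,400,105)
k=(P[:,2]>.05);q=P[k];pp=px[k]
t=q[q[:,2]>.158];print("posttop",t.mean(0),len(t))
s=np.linalg.norm(q[:,:2]-[.668,-.138],axis=1)
o=np.argsort(s)[:25]
for i in o[:25:2]:print(pp[i],np.round(q[i],4),round(s[i],4))
a=q[(s<.062)];print("arm z hist",np.percentile(a[:,2],[5,25,50,75,95]),len(a))
E
python3 - <<'E'
import sys;sys.path.insert(0,'.')
from h import *
for n in["scene","side"]:
    c,im,d=snap(n)
    for t in["mark_right","loupe_lens","hub_part"]:
        for q in ctrl.tip_of(n,t)[:3]:
            p=q["point"];x,y=np.round(p).astype(int);print(n,t,p,round(q["score"],2),deproj(c,[p],[d[y,x]])[0])
    x0,y0=((200,208) if n=="scene" else (398,196))
    u,v=np.meshgrid(np.arange(x0,x0+24),np.arange(y0,y0+20));P=deproj(c,np.c_[u.ravel(),v.ravel()],d[v,u].ravel())
    k=(P[:,2]>.06)&(np.linalg.norm(P[:,:2]-[.668,-.138],axis=1)<.061);print(n,k.sum(),np.round(P[k],4)[:12].tolist())
E
```

```text
hub 417 [ 0.66961367 -0.13331804  0.02985425] [0.02346634 0.02368468 0.00537352] 0.029954448417982615
669.5572509765625 -133.26731872558594 11.8937406539917
posttop [ 0.73189937 -0.16327232  0.18835509] 239
[394  30] [ 0.6888 -0.1403  0.4133] 0.0209
[344  37] [ 0.6888 -0.1403  0.4133] 0.0209
[389  94] [ 0.6888 -0.1403  0.4133] 0.0209
[354  84] [ 0.6888 -0.1403  0.4133] 0.0209
[375  82] [ 0.6888 -0.1403  0.4133] 0.0209
[392  62] [ 0.6888 -0.1403  0.4133] 0.0209
[352  72] [ 0.6888 -0.1403  0.4133] 0.0209
[348  66] [ 0.6888 -0.1403  0.4133] 0.0209
[365  73] [ 0.6888 -0.1403  0.4133] 0.0209
[346  94] [ 0.6888 -0.1403  0.4133] 0.0209
[378  88] [ 0.6888 -0.1403  0.4133] 0.0209
[336  60] [ 0.6888 -0.1403  0.4133] 0.0209
[345  87] [ 0.7135 -0.1567  0.1011] 0.0491
arm z hist [0.10329251 0.10412937 0.10494317 0.10583776 0.41332   ] 148
scene mark_right [210.7, 213.7] 0.41 [ 0.67781804 -0.23955641  0.00219623]
scene loupe_lens [236.6, 125.8] 0.7 [ 0.55978952 -0.1992743   0.24444945]
scene loupe_lens [330.1, 162.4] 0.64 [ 0.34470127 -0.09312444  0.01160917]
scene loupe_lens [239.8, 234.3] 0.36 [
[... 399 characters left out ...]
1538, 0.1041], [0.7249, -0.1559, 0.106]]
side mark_right [409.7, 203.6] 0.49 [ 0.72674494 -0.15721499  0.10453476]
side loupe_lens [284.5, 279.4] 0.93 [ 0.36195631 -0.09576416  0.01204287]
side loupe_lens [382.2, 188.3] 0.73 [ 0.55856138 -0.20026117  0.24534856]
side hub_part [386.6, 234.2] 0.71 [ 0.66616907 -0.14224563  0.02192505]
side hub_part [378.9, 189.4] 0.55 [ 0.551907   -0.19707264  0.24365015]
side hub_part [344.5, 253.3] 0.51 [ 0.52985412 -0.12386991  0.0186062 ]
side 8 [[0.7201, -0.1506, 0.1026], [0.7188, -0.1547, 0.1055], [0.7196, -0.1572, 0.1065], [0.7236, -0.1574, 0.1048], [0.7173, -0.1563, 0.1038], [0.72, -0.1574, 0.1032], [0.7225, -0.1587, 0.1028], [0.7221, -0.1621, 0.1048]]
```

{"method": "move_arm", "body": {
  "targets": [
    [-1,0.0,-0.15,0,0,0,-0.08],
    [-1,0.05,-0.4,0,0,0,-0.2],
    [-1,0.1,-0.7,0,0,0,-0.34],
    [-1,0.15,-1.0,0,0,0,-0.48],
    [-1,0.17,-1.3,0,0,0,-0.62],
    [-1,0.17,-1.42,0,0,0,-0.76],
    [-1,0.17,-1.42,0,0,0,-0.9],
    [-1,0.17,-1.42,0,0,0,-1.04],
    [-1,0.17,-1.42,0,0,0,-1.18],
    [-1,0.17,-1.42,0,0,0,-1.32],
    [-1,0.17,-1.42,0,0,0,-1.46],
    [-1,0.17,-1.42,0,0,0,-1.6]
  ]
}}

```text
time_s: 8.75
ee_pos: [0.602, -0.102, 0.2499]
eef_rot: [-3.142, -0.0, 2.047]
force: [0.2, -0.5, -1.0]
grip_width: 0.0155
grip_force: 45.0
```

{"method": "move_arm", "body": {
  "targets": [
    [-1,0,0,0,0,0,-0.14],
    [-1,0,0,0,0,0,-0.28],
    [-1,0,0,0,0,0,-0.42],
    [-1,0,0,0,0,0,-0.55],
    [-1,0,0,0,0,0,-0.64],
    [-1,0,0,0,0,0,-0.68],
    [-1,0,0,0,0,0,-0.68],
    [-1,0,0,0,0,0,-0.68],
    [-1,0,0,0,0,0,-0.68]
  ]
}}

```text
time_s: 9.65
ee_pos: [0.6021, -0.102, 0.2499]
eef_rot: [-3.142, -0.0, 2.72]
force: [-0.2, 0.5, -0.3]
grip_width: 0.0158
grip_force: 45.0
```

```bash
cat > chk.py <<'E'
from m import *
# measure loupe in hand: scene/side rim + wrist handle plane
o=ctrl.get_obs();T=rot(o);e=np.array(o["ee_pos"]);print(o["time_s"],e,o["eef_rot"],o["grip_width"],o["force"])
ax=-T[:,0];lens=e+.0745*ax+.008*T[:,2];print("expected lens",lens)
for n in["scene","side","wrist"]:
    c,im,d=snap(n);np.savez(f"{n}_c.npz",im=im,d=d,R=c[2],C=c[3])
    u,v=np.meshgrid(np.arange(640),np.arange(400));P=deproj(c,np.c_[u.ravel(),v.ravel()],d.ravel())
    r=P-lens;s=r@ax;y=r@np.cross(T[:,2],ax);z=r@-T[:,2]
    g=cv2.cvtColor(im,cv2.COLOR_RGB2GRAY).ravel()
    k=(np.hypot(s,y)<.04)&(abs(z)<.018)&(d.ravel()>0)
    if k.sum()>20:
        (cx,cy),rr=cv2.minEnclosingCircle((np.c_[s,y][k]*1e3).astype(np.float32))
        A=np.c_[s[k],y[k],np.ones(k.sum())];f=np.linalg.lstsq(A,z[k],rcond=None)[0]
        print(n,k.sum(),"lens off(mm) along,across",cx,cy,"r",rr,"across mid",(y[k].min()+y[k].max())*500,"far end",s[k].max()*1e3,"z",np.percentile(z[k],[5,50,95])*1e3,"slope",f[:2])
    h=(s<-.085)&(s>-.125)&(abs(y)<.006)&(abs(z-.009)<.012)
    if h.sum()>10:f=np.polyfit(s[h],z[h],1);print(n,"handle",h.sum(),"slope",f[0],"top z mm",1e3*np.median(z[h]),"z extrapolated at lens",f[1]*1e3)
    q=[q for q in ctrl.tip_of(n,"loupe_lens")];print([(q["point"],round(q["score"],2)) for q in q],proj(c,[lens]))
E
python3 chk.py
```

```text
9.65 [ 0.60207827 -0.10203786  0.24992001] [-3.14157492e+00 -1.00142652e-04  2.71962801e+00] 0.01577063448979743 [-0.16063412  0.54570754 -0.31702303]
expected lens [ 0.6700428  -0.1325494   0.24191255]
scene 700 lens off(mm) along,across -4.3908772468566895 -0.35770183801651 r 35.545372009277344 across mid 0.2870786916361629 far end 31.091796478497027 z [-5.41061392  3.32588599  9.48799215] slope [-0.01630462  0.0712703 ]
scene handle 71 slope -0.039498786496429635 top z mm 8.36991464226473 z extrapolated at lens 2.974970985978908
[([221.2, 169.9], 0.84), ([325.9, 163.4], 0.82), ([340.0, 279.8], 0.65), ([341.2, 284.2], 0.64), ([216.1, 214.2], 0.62)] [[221.99961627 168.35253852]]
side 423 lens off(mm) along,across -3.6634960174560547 -1.4732818603515625 r 36.60139465332031 across mid -0.3045701678229228 far end 32.245116494891434 z [-5.82651565  3.92248523  9.85931733] slope [ 0.0256003  -0.08923211]
side handle 89 slope 0.01129745026009204 top z mm 7.756260664070622 z extrapolated at lens 7.379497554198352
[([281.7, 281.0], 0.62), ([394.5, 159.5], 0.58)] [[393.75530931 161.21536422]]
wrist 2616 lens off(mm) along,across 1.2822623252868652 0.2850053608417511 r 21.981733322143555 across mid 0.48108878980620584 far end 15.000949664838508 z [1.93966839 2.83024786 3.72930632] slope [-7.06926200e-03  9.73979272e-05]
wrist handle 2151 slope 0.025484731497271682 top z mm 9.046898869657714 z extrapolated at lens 11.60223722602124
[] [[314.33925775 373.34741882]]
```

{"method": "move_arm", "body": {
  "targets": [
    [-1,0,-0.02,0.2,0,0,0],
    [-1,0,-0.02,0.6,0,0,0],
    [-1,0,-0.02,1.0,0,0,0],
    [-1,0,-0.02,1.4,0,0,0],
    [-1,0,-0.02,1.8,0,0,0],
    [-1,0,-0.02,2.2,0,0,0],
    [-1,0,-0.02,2.5,0,0,0],
    [-1,0,-0.02,2.7,0,0,0],
    [-1,0,-0.02,2.78,0,0,0],
    [-1,0,-0.02,2.78,0,0,0],
    [-1,0,-0.02,2.78,0,0,0],
    [-1,0,-0.02,2.78,0,0,0]
  ]
}}

```text
time_s: 11.15
ee_pos: [0.602, -0.103, 0.1118]
eef_rot: [3.141, 0.001, 2.721]
force: [-0.1, 0.2, -1.2]
grip_width: 0.0159
grip_force: 45.0
```

```bash
python3 chk.py; python3 - <<'E'
from h import *
tiles=[]
for n in["scene","side"]:
    w=np.load(f"{n}_c.npz");c=cam(n);x,y=proj(c,[[.68,-.14,.08]])[0].astype(int)
    tiles.append(cv2.resize(w["im"][y-50:y+50,x-65:x+65,::-1],(390,300),interpolation=cv2.INTER_CUBIC));print(n,x-65,y-50)
    u,v=np.meshgrid(np.arange(x-60,x+60),np.arange(y-50,y+50));P=deproj(c,np.c_[u.ravel(),v.ravel()],w["d"][v,u].ravel())
    r=np.linalg.norm(P[:,:2]-[.6696,-.1333],axis=1);a=np.array([.88,-.47])
    k=(P[:,2]>.07)&(P[:,2]<.15)&(r>.046)&(r<.062)&((P[:,:2]-[.6696,-.1333])@a>.04);print("arm z",k.sum(),np.median(P[k,2]),P[k].mean(0))
cv2.imwrite("pics/fin.png",np.hstack(tiles))
E
```

```text
11.15 [ 0.60202767 -0.10301443  0.1117661 ] [3.14135983e+00 1.30095406e-03 2.72080078e+00] 0.01589405103122105 [-0.10767683  0.18643905 -1.15819909]
expected lens [ 0.67003893 -0.13344896  0.10386302]
scene 559 lens off(mm) along,across -4.221228122711182 0.46574684977531433 r 35.414794921875 across mid 0.5517260593039565 far end 31.190476887231878 z [-5.03629402  3.43060625  9.68492582] slope [-0.01992144  0.06820334]
[([326.9, 166.6], 0.96), ([236.2, 211.2], 0.63)] [[234.04781264 208.10788321]]
side 388 lens off(mm) along,across -4.675023555755615 -1.3583461046218872 r 35.56561279296875 across mid -0.851229865894157 far end 30.41642425103519 z [-5.45327192  3.7471282   9.7953581 ] slope [ 0.01080792 -0.08058406]
side handle 82 slope 0.006287828976554594 top z mm 7.490438240932148 z extrapolated at lens 6.660919579796796
[([387.1, 204.4], 0.94), ([284.6, 279.6], 0.77)] [[388.23261058 207.69818148]]
wrist 2609 lens off(mm) along,across 0.4582246243953705 1.3904305696487427 r 22.33490753173828 across mid 0.6447077732005257 far end 14.948967357574366 z [1.3299423  2.26897468 3.15833976] slope [-0.00685318  0.00025635]
wrist handle 2098 slope -4.272450125861035e-05 top z mm 8.634782149879419 z extrapolated at lens 8.620891861032776
[([311.3, 373.0], 0.71)] [[314.52903046 374.38410094]]
scene 165 165
arm z 14 0.10407447561688588 [ 0.72045189 -0.15782548  0.10390584]
side 326 164
arm z 9 0.10479559514799464 [ 0.72156984 -0.15626041  0.10433459]
```

View pics/fin.png

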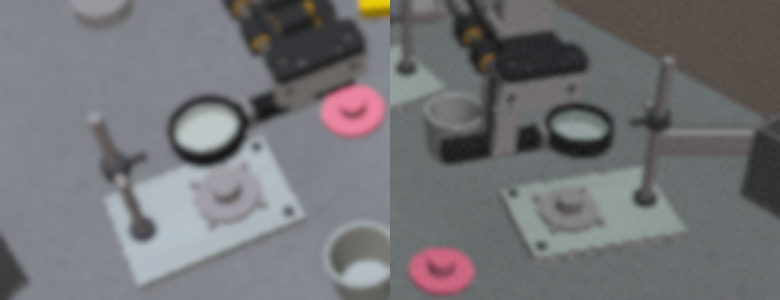

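The picture pair shows the lens over the hub, level, at the pointer's height and clear of its tip. I let the arm settle, then hand in.

{"method": "move_arm", "body": {
  "targets": [
    [-1,0,0,0,0,0,0],
    [-1,0,0,0,0,0,0],
    [-1,0,0,0,0,0,0],
    [-1,0,0,0,0,0,0],
    [-1,0,0,0,0,0,0]
  ]
}}

```text
time_s: 11.95
ee_pos: [0.6017, -0.103, 0.1109]
eef_rot: [-3.142, -0.0, 2.721]
force: [-0.4, -0.3, -0.8]
grip_width: 0.0159
grip_force: 45.0
```

```bash
python3 -c "
from station import ctrl
print(ctrl.hand_in())"
```

```text
the job is handed in; nothing more can be done
None
```

I handed the job in at about 12 s with the loupe still held level over the finished part in the right nest. By the camera measurements the lens centre is within about 1 mm of the pointer tip's height (about 103 mm above the table) and of the hub's axis; the judge's verdict was not shown.

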